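Shut the long loaf tin

ROBOT

A 7-joint arm with a two-finger parallel gripper is mounted at the origin on the work surface. World frame = base frame: x ahead of the robot, y to its left, z up, the work surface at z = 0. Lengths are in m, angles in rad, forces in N, time in s.
With the tool pointing down it reaches from about 0.425 to 0.95 m from the base axis. Payload 16.7 kg.
Tool frame: the origin (TCP) lies midway between the tips of the shut fingers; the grasp point (between the pads) lies 19 mm behind it (r.tcp_to_grasp is the distance from the TCP to the grasp point, in m); z points along the fingers, y is the line along which they close (so a half turn about z gives the same grasp; the last joint's range is limited). The gripper opens to 94 mm and grips with 3 to 60 N. Pads are 16 mm wide; open, the fingers measure 119 mm over their backs; the gripper's body (75 mm by 177 mm) begins 78 mm behind the grasp point.
Start: joints at [-0.149, 0.426, 0.074, 1.606, -0.034, 1.111, -0.067], TCP at [0.675, -0, 0.205] pointing down, gripper open.
Joint ranges: [-2.85, 2.85], [-0.5, 2.14], [-1.23, 1.37], [0.21, 2.46], [-1.02, 4.16], [0.16, 2.05], [-2.73, 2.73]. Speed limits (rad/s): [1.89, 1.89, 2.39, 2.39, 3.01, 3.01, 3.01].

INTERFACE

Orientations are given as a 3x3 rotation matrix whose columns are the frame's x, y, z axes.
In Python, from station import sensors, viewer, job, r gives the robot as it stands. The module is installed in compiled form; this text tells all that it offers.
- The arm moves only by the shell command python3 -m pendant 'ROWS' [FORCE]. ROWS is JSON, a list of rows, each an object with "delta_pos": the shift along the tool's x, y, z in units of 50 mm (1.0 is 50 mm), a list of three; "rotation": the turn, a rotation vector about the tool's x, y, z in units of 8 degrees (1.0 is 8 degrees), a list of three; "hand": the opening, from -1 (shut) to 1 (fully open). In form: [{"delta_pos": [tx, ty, tz], "rotation": [wx, wy, wz], "hand": hand}, ...]. A call has exactly 5 rows; each row is the pose to reach, as a shift and turn from the pose commanded when the call began, along the tool's axes at that moment; what a row does not reach only later rows make up. A row lasts 1/10 s, in which the tool goes at most 50 mm and 8.59 degrees, less where a joint would pass 70% of its speed; a pose out of reach is approached as far as the arm can. A call with a gripper value outside its range is refused whole. The fingers move at their own pace and stop on an object; FORCE is the grip in N (left out, the last holds). Time passes only in rows, so rows that repeat a pose let the fingers close, or fill a call up. It gives the time, the measured TCP pose, the force, the opening and the grip force at its end, in the units of the state.
- sensors.state(): the state, without advancing time (a new reading comes with each control period).
- viewer.get_image(name): name is "scene" or "side" or "wrist"; returns a dict with "color" (420x560x3 uint8, red, green, blue), "vertical_fov" (degrees; the focal length in pixels is half the picture's height over the tangent of half this angle, whatever the lens; pixels are square), "cx", "cy" (the principal point, pixels), "pose" (4x4, takes a point from camera to world coordinates); the wrist camera has in their place "hand_eye" (4x4, takes a point from camera to tool coordinates, whose origin is the TCP and whose axes are the flange's). Camera axes: x right, y up, looking along -z (the intrinsics and any distortion apply to the point x, -y, -z); pixel columns grow to the right and rows downward; lengths in m; the calibration is good to about 2 mm. A picture is of the moment at which its call begins: read the wrist's pose just before it. There is no depth.
- job.job_done(): hands the job in; it is judged then, once.
The state is a dict: "clock": time; "joint_positions": joint angles; "joint_vel": joint speeds; "joint_efforts": joint torques, N m; "tool_pos": TCP position; "tcp_rot": TCP orientation; "force": force on the tool from outside, world axes, zero at the start; "ft_torque": the same for the moment, N m; "opening": finger opening in m; "grip_force": force on a finger pad.
Only numpy, scipy, OpenCV 4.12 (cv2) and the standard library are available. Lean on these libraries where they do the work, as an engineer would, in place of code of your own. Each camera call takes 0.05 s, during which the arm holds its last target. There are 200 camera calls.

TASK

The long loaf tin is clean and ready to be put away: slide its lid along the channel and over the small ridge at the end until it is fully home. Leave the lid of the short cube tin half open, just as it is.

Things in the scene. Friction and masses are not known exactly. Their poses are not given: they have to be found in the camera images.
- loaf_lid (a joint): Opening of the long tin's lid, m: 0 home at the stop, starts 0.06-0.095, max 0.1. Bare metal tin 190 long, 90 wide, 89 mm high; fixed, will not shift. The flat lid runs in channels along the long rims with 1.5 N drag and stays where left. From 0.017 its leading edge climbs a springy cross ridge (crest at 0.012, about 10 N, push steadily); below 0.007 it is clear and runs to the stop.
- loaf_tab (a point): Centre of the upright finger tab on the trailing end of the long tin's lid: 10 mm thick along the slide, 50 wide, 28 high. The lid's flat top is 14 mm below, 84 mm above the table; channel rims rise 5 mm above it. x axis: level, along the slide, the way the lid opens (away from the robot within 35 deg); it shuts towards -x. z up. Lid home: tab 81 mm from the tin's centre, 14 mm inside its end.
- cube_lid (a joint): Opening of the lid of the short cube tin, m: 0 is home, starts 0.03-0.045. To be left alone. Same metal, width, height and kind of lid as the long tin, but only 90 mm long. One tin stands to the left and one to the right in front of the robot; either may be on either side.
- cube_tab (a point): Centre of the finger tab on the cube tin's lid, same size, height and axes as the other tab. Not to be moved.

How it is judged:
By the outcome, as a careful person would: the job done as asked, in the order asked, and still so for the second after the job is handed in, with the robot touching nothing.
It also fails if it takes over 35 s, if anything falls off the work surface, if the arm or the gripper's body presses on something with over 40 N, if the wrist force passes 120 N, or if a joint passes its speed limit or range.

## Working session

There is one attempt and no reset: what is moved stays moved. The work goes in short steps, Python scripts to look and compute and a shell command to move; the robot and the scene stay as the last step left them, time stands still between calls to the robot, and variables do not carry over. Pictures are saved under pics/ and viewed, at most 10 in all, crops included, and the job is handed in when it is done.

```bash
mkdir -p pics
python3 - <<'E'
from station import sensors, viewer, r
import cv2,numpy as np
s=sensors.state(); print(s['clock'],s['tool_pos'],np.round(s['tcp_rot'],3).tolist(),s['opening'])
for n in ('scene','side','wrist'):
    d=viewer.get_image(n); cv2.imwrite(f'pics/{n}0.png',d['color'][:,:,::-1])
    print(n,{k:(np.round(v,4).tolist()) for k,v in d.items() if k!='color'})
    np.savez(f'{n}0.npz',**d)
E
```

```text
0.0 [ 6.74580957e-01 -9.82898902e-06  2.04806170e-01] [[-0.0, 1.0, -0.001], [1.0, 0.0, -0.0], [-0.0, -0.001, -1.0]] 0.09412590903229041
scene {'vertical_fov': 44.8649, 'cx': 280.4492, 'cy': 211.5913, 'pose': [[0.5152, -0.6453, 0.5641, 1.0361], [0.8571, 0.3898, -0.3369, -0.3401], [-0.0025, 0.657, 0.7539, 0.8305], [0.0, 0.0, 0.0, 1.0]]}
side {'vertical_fov': 50.6734, 'cx': 283.803, 'cy': 209.6749, 'pose': [[0.9616, 0.1304, -0.2417, 0.3079], [-0.2745, 0.4793, -0.8336, -0.6703], [0.0071, 0.8679, 0.4967, 0.4909], [0.0, 0.0, 0.0, 1.0]]}
wrist {'vertical_fov': 70.3323, 'cx': 274.5553, 'cy': 209.6439, 'hand_eye': [[-0.0006, 0.9704, 0.2415, 0.0702], [1.0, 0.0007, -0.0004, 0.0005], [-0.0005, 0.2415, -0.9704, -0.1802], [0.0, 0.0, 0.0, 1.0]]}
```

View pics/scene0.png

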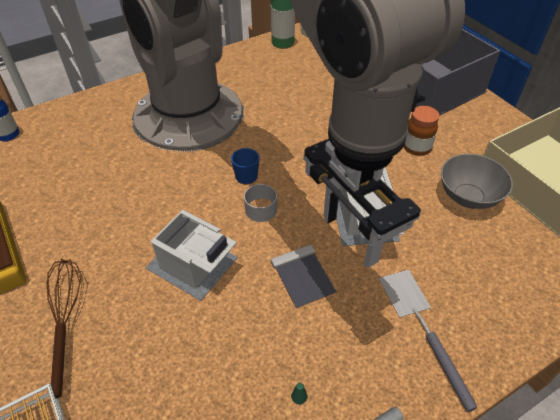

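View pics/side0.png

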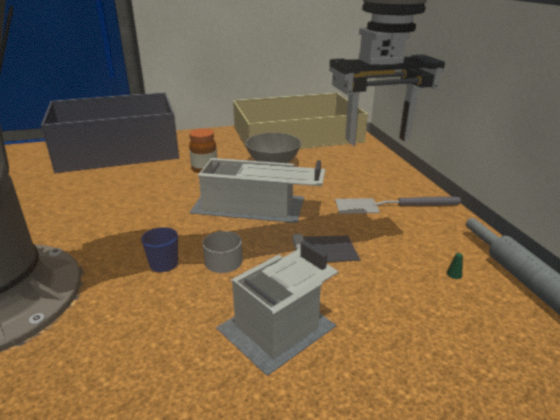

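The side view shows the cube tin (lid tab at about (315,255)) nearest the camera, on the right. The long tin is on the left, with its tab at about (318,170). I'll zoom in on the long tin.

Run:
```python
import cv2
a=cv2.imread('pics/side0.png')[140:230,180:340]
cv2.imwrite('pics/c1.png',cv2.resize(a,None,fx=5,fy=5,interpolation=cv2.INTER_CUBIC))
```

```text
(no output)
```

View pics/c1.png

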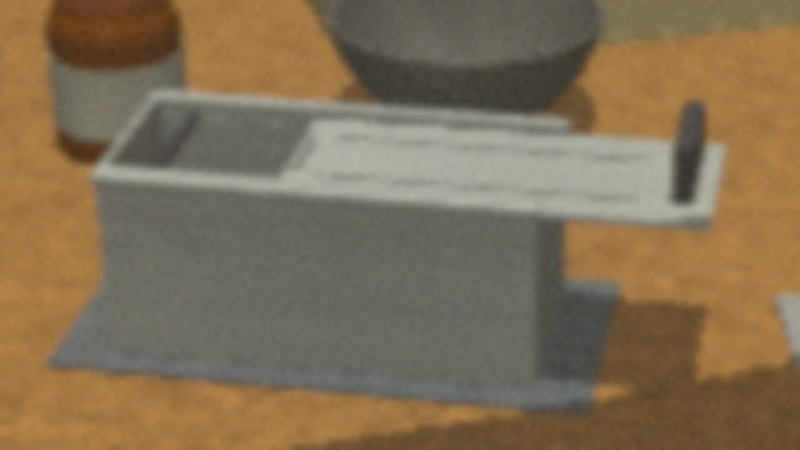

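View pics/wrist0.png

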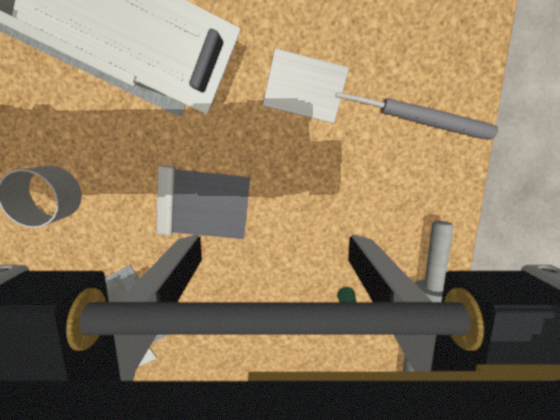

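```bash
cat > h.py <<'E'
import numpy as np
def ray(d,u,v,T,z):
    f=210/np.tan(np.radians(float(d['vertical_fov']))/2)
    q=T[:3,:3]@np.array([(u-d['cx'])/f,-(v-d['cy'])/f,-1]); o=T[:3,3]
    return (o+q*(z-o[2])/q[2])
def wristT(d,s):
    T=np.eye(4);T[:3,:3]=s['tcp_rot'];T[:3,3]=s['tool_pos'];return T@d['hand_eye']
E
python3 - <<'E'
from h import *
from station import sensors
s=sensors.state()
S=np.load('side0.npz');W=np.load('wrist0.npz');T=wristT(W,s)
for n,u,v,z in [('tabtop L',214,32,.112),('tabtop R',201,88,.112),('lidend L',240,28,.084),('lidend R',207,111,.084),('tinbotR',185,110,.0)]:
    print('W',n,ray(W,u,v,T,z).round(4))
for n,u,v,z in [('tabtop',318,161,.112),('tabbot near',317,180.6,.084),('rim NL',199,175.6,.089),('rim FL',211,158.4,.089),('rim FR',294,164.6,.089),('lid FR',324.5,169.5,.084),('lid NR',322,184.5,.084),('rim NR',288,182.6,.089)]:
    print('S',n,ray(S,u,v,S['pose'],z).round(4))
E
```

```text
W tabtop L [0.6255 0.1528 0.112 ]
W tabtop R [0.6122 0.1097 0.112 ]
W lidend L [0.644  0.1645 0.084 ]
W lidend R [0.6102 0.0931 0.084 ]
W tinbotR [0.5651 0.1006 0.    ]
S tabtop [0.6199 0.1472 0.112 ]
S tabbot near [0.6064 0.1119 0.084 ]
S rim NL [0.3711 0.1895 0.089 ]
S rim FL [0.4079 0.274  0.089 ]
S rim FR [0.5806 0.1919 0.089 ]
S lid FR [0.641 0.16  0.084]
S lid NR [0.6101 0.092  0.084 ]
S rim NR [0.5423 0.109  0.089 ]
```

```bash
python3 -m pendant '[{"delta_pos":[0.46,-0.08,0],"rotation":[0,0,-1],"hand":-1},{"delta_pos":[0.92,-0.16,0],"rotation":[0,0,-2],"hand":-1},{"delta_pos":[1.38,-0.24,0],"rotation":[0,0,-3],"hand":-1},{"delta_pos":[1.84,-0.32,0],"rotation":[0,0,-4],"hand":-1},{"delta_pos":[2.3,-0.39,0],"rotation":[0,0,-5],"hand":-1}]' 20
```

```text
clock: 0.65
tool_pos: [0.6551, 0.1159, 0.2052]
tcp_rot: [[-0.647, 0.762, -0.0], [0.762, 0.647, -0.0], [0.0, -0.0, -1.0]]
force: [0.1, -0.7, -0.4]
opening: 0.0578
grip_force: 0.0
```

```bash
python3 -m pendant '[{"delta_pos":[0,0,0],"rotation":[0,0,-1],"hand":-1},{"delta_pos":[0,0,0],"rotation":[0,0,-2],"hand":-1},{"delta_pos":[0,0,0],"rotation":[0,0,-3],"hand":-1},{"delta_pos":[0,0,0],"rotation":[0,0,-3.2],"hand":-1},{"delta_pos":[0,0,0],"rotation":[0,0,-3.2],"hand":-1}]'
python3 - <<'E'
from station import sensors, viewer
import cv2,numpy as np
from h import *
s=sensors.state(); print(np.round(s['tool_pos'],4),np.round(s['tcp_rot'],3).tolist())
d=viewer.get_image('wrist'); cv2.imwrite('pics/wrist1.png',d['color'][:,:,::-1]); np.savez('wrist1.npz',T=wristT(d,s),**d)
E
```

```text
clock: 1.15
tool_pos: [0.6554, 0.1148, 0.2053]
tcp_rot: [[-0.91, 0.416, -0.0], [0.416, 0.91, 0.0], [0.0, -0.0, -1.0]]
force: [0.2, -0.4, -0.1]
opening: 0.0174
grip_force: 0.0
[0.6554 0.1148 0.2053] [[-0.91, 0.416, -0.0], [0.416, 0.91, 0.0], [0.0, -0.0, -1.0]]
```

View pics/wrist1.png

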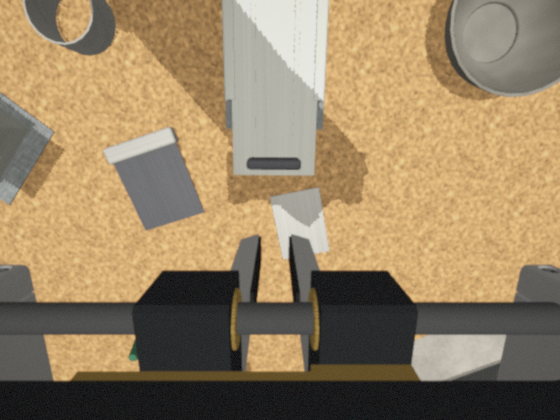

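The tab sits at (274,163), centred between the fingers at about (275,240), and the lid runs straight up the image. So the yaw is right.

Run:
```python
from h import *
W=np.load('wrist1.npz');T=W['T'];p0=np.array([.6554,.1148,.205]);X=np.array([-.91,.416,0]);Y=np.array([.416,.91,0])
for n,u,v,z in [('tabL',248,162,.112),('tabR',300,162,.112),('tab near edge',274,167,.112),('lid endL',234,175,.084),('lid endR',315,175,.084),('rimendL',229,128,.089),('rimendR',320,127,.089),('rimL top',224,2,.089),('rimR top',329,2,.089)]:
    p=ray(W,u,v,T,z);print(n,p.round(4),'tool x,y mm',(1e3*(p-p0)@X).round(1),(1e3*(p-p0)@Y).round(1))
```

```text
tabL [0.6037 0.1125 0.112 ] tool x,y mm 46.1 -23.6
tabR [0.6234 0.1555 0.112 ] tool x,y mm 46.0 23.7
tab near edge [0.6177 0.1321 0.112 ] tool x,y mm 41.5 0.1
lid endL [0.6108 0.0907 0.084 ] tool x,y mm 30.6 -40.5
lid endR [0.6449 0.1653 0.084 ] tool x,y mm 30.5 41.6
rimendL [0.568  0.1074 0.089 ] tool x,y mm 76.4 -43.1
rimendR [0.6035 0.1871 0.089 ] tool x,y mm 77.3 44.2
rimL top [0.4713 0.1511 0.089 ] tool x,y mm 182.7 -43.5
rimR top [0.5094 0.2346 0.089 ] tool x,y mm 182.6 48.3
```

```bash
python3 -m pendant '[{"delta_pos":[0,0,0.5],"rotation":[0,0,0],"hand":-1},{"delta_pos":[0,0,1],"rotation":[0,0,0],"hand":-1},{"delta_pos":[0,0,1.5],"rotation":[0,0,0],"hand":-1},{"delta_pos":[0,0,2],"rotation":[0,0,0],"hand":-1},{"delta_pos":[0,0,2.2],"rotation":[0,0,0],"hand":-1}]' 40
python3 -m pendant '[{"delta_pos":[0.1,0,0],"rotation":[0,0,0],"hand":-1},{"delta_pos":[0.25,0,0],"rotation":[0,0,0],"hand":-1},{"delta_pos":[0.4,0,0],"rotation":[0,0,0],"hand":-1},{"delta_pos":[0.55,0,0],"rotation":[0,0,0],"hand":-1},{"delta_pos":[0.7,0,0],"rotation":[0,0,0],"hand":-1}]'
```

```text
clock: 1.7
tool_pos: [0.6542, 0.1147, 0.0931]
tcp_rot: [[-0.91, 0.416, -0.003], [0.416, 0.91, -0.001], [0.002, -0.002, -1.0]]
force: [-0.4, 0.1, -0.9]
opening: 0.0004
grip_force: 0.0
clock: 2.2
tool_pos: [0.6235, 0.1299, 0.0965]
tcp_rot: [[-0.911, 0.413, 0.002], [0.413, 0.911, 0.0], [-0.001, 0.001, -1.0]]
force: [1.6, 0.0, 1.9]
opening: 0.0005
grip_force: 0.9
```

```bash
python3 -m pendant '[{"delta_pos":[0.16,0,0],"rotation":[0,0,0],"hand":-1},{"delta_pos":[0.32,0,0],"rotation":[0,0,0],"hand":-1},{"delta_pos":[0.48,0,0],"rotation":[0,0,0],"hand":-1},{"delta_pos":[0.64,0,0],"rotation":[0,0,0],"hand":-1},{"delta_pos":[0.8,0,0],"rotation":[0,0,0],"hand":-1}]'
python3 -m pendant '[{"delta_pos":[0.05,0,0],"rotation":[0,0,0],"hand":-1},{"delta_pos":[0.1,0,0],"rotation":[0,0,0],"hand":-1},{"delta_pos":[0.15,0,0],"rotation":[0,0,0],"hand":-1},{"delta_pos":[0.2,0,0],"rotation":[0,0,0],"hand":-1},{"delta_pos":[0.25,0,0],"rotation":[0,0,0],"hand":-1}]'
```

```text
clock: 2.7
tool_pos: [0.5866, 0.1463, 0.0955]
tcp_rot: [[-0.911, 0.413, 0.0], [0.413, 0.911, 0.0], [0.0, 0.0, -1.0]]
force: [2.2, -0.5, 0.0]
opening: 0.0005
grip_force: 0.9
clock: 3.2
tool_pos: [0.5767, 0.1508, 0.0956]
tcp_rot: [[-0.91, 0.414, 0.002], [0.414, 0.91, -0.0], [-0.002, 0.001, -1.0]]
force: [16.5, -4.3, -8.8]
opening: 0.0007
grip_force: 8.0
```

```bash
python3 -m pendant '[{"delta_pos":[0.04,0,0],"rotation":[0,0,0],"hand":-1},{"delta_pos":[0.08,0,0],"rotation":[0,0,0],"hand":-1},{"delta_pos":[0.12,0,0],"rotation":[0,0,0],"hand":-1},{"delta_pos":[0.16,0,0],"rotation":[0,0,0],"hand":-1},{"delta_pos":[0.2,0,0],"rotation":[0,0,0],"hand":-1}]'
```

```text
clock: 3.7
tool_pos: [0.5664, 0.1553, 0.0954]
tcp_rot: [[-0.911, 0.413, -0.0], [0.413, 0.911, -0.0], [0.0, -0.0, -1.0]]
force: [1.3, 0.7, -0.3]
opening: 0.0006
grip_force: 0.8
```

```bash
python3 -m pendant '[{"delta_pos":[0.02,0,0],"rotation":[0,0,0],"hand":-1},{"delta_pos":[0.04,0,0],"rotation":[0,0,0],"hand":-1},{"delta_pos":[0.06,0,0],"rotation":[0,0,0],"hand":-1},{"delta_pos":[0.08,0,0],"rotation":[0,0,0],"hand":-1},{"delta_pos":[0.1,0,0],"rotation":[0,0,0],"hand":-1}]'
```

```text
clock: 4.2
tool_pos: [0.5622, 0.1573, 0.0955]
tcp_rot: [[-0.911, 0.413, 0.0], [0.413, 0.911, -0.0], [-0.0, 0.0, -1.0]]
force: [6.0, -1.7, -3.4]
opening: 0.0008
grip_force: 3.4
```

```bash
python3 -m pendant '[{"delta_pos":[0.01,0,0],"rotation":[0,0,0],"hand":-1},{"delta_pos":[0.02,0,0],"rotation":[0,0,0],"hand":-1},{"delta_pos":[0.03,0,0],"rotation":[0,0,0],"hand":-1},{"delta_pos":[0.04,0,0],"rotation":[0,0,0],"hand":-1},{"delta_pos":[0.04,0,0],"rotation":[0,0,0],"hand":-1}]'
```

```text
clock: 4.7
tool_pos: [0.5621, 0.1573, 0.0957]
tcp_rot: [[-0.91, 0.414, 0.003], [0.414, 0.91, -0.0], [-0.003, 0.001, -1.0]]
force: [13.5, -2.8, -8.3]
opening: 0.0001
grip_force: 6.5
```

```bash
python3 -m pendant '[{"delta_pos":[0.015,0,0],"rotation":[0,0,0],"hand":-1},{"delta_pos":[0.03,0,0],"rotation":[0,0,0],"hand":-1},{"delta_pos":[0.045,0,0],"rotation":[0,0,0],"hand":-1},{"delta_pos":[0.06,0,0],"rotation":[0,0,0],"hand":-1},{"delta_pos":[0.06,0,0],"rotation":[0,0,0],"hand":-1}]'
```

```text
clock: 5.2
tool_pos: [0.5618, 0.1574, 0.0959]
tcp_rot: [[-0.91, 0.415, 0.007], [0.415, 0.91, -0.0], [-0.006, 0.003, -1.0]]
force: [27.6, -7.7, -18.3]
opening: 0.0005
grip_force: 14.0
```

Only the stop fits this: the force reaches 28 N with no travel. I'll back off along the opening direction, raise the arm and check.

```bash
python3 -m pendant '[{"delta_pos":[-0.15,0,0],"rotation":[0,0,0],"hand":-1},{"delta_pos":[-0.4,0,0],"rotation":[0,0,0],"hand":-1},{"delta_pos":[-0.8,0,0],"rotation":[0,0,0],"hand":-1},{"delta_pos":[-0.8,0,-0.8],"rotation":[0,0,0],"hand":-1},{"delta_pos":[-0.8,0,-1.6],"rotation":[0,0,0],"hand":-1}]'
python3 -m pendant '[{"delta_pos":[-0.5,0,-0.4],"rotation":[0,0,0],"hand":-1},{"delta_pos":[-0.5,0,-0.6],"rotation":[0,0,0],"hand":-1},{"delta_pos":[-0.5,0,-0.6],"rotation":[0,0,0],"hand":-1},{"delta_pos":[-0.5,0,-0.6],"rotation":[0,0,0],"hand":-1},{"delta_pos":[-0.5,0,-0.6],"rotation":[0,0,0],"hand":-1}]'
python3 - <<'E'
from station import viewer
import cv2,numpy as np
b=viewer.get_image('side')['color'][130:370,180:350,::-1]; w=viewer.get_image('wrist')['color'][:,:,::-1]
b=cv2.resize(b,None,fx=2.2,fy=2.2,interpolation=cv2.INTER_CUBIC); w=cv2.resize(w,(420,315))
o=np.zeros((600,800,3),np.uint8); o[:b.shape[0],:b.shape[1]]=b; o[:315,380:800]=w
cv2.imwrite('pics/end.png',o)
E
```

```text
clock: 5.7
tool_pos: [0.5936, 0.1421, 0.1753]
tcp_rot: [[-0.91, 0.414, -0.003], [0.414, 0.91, -0.001], [0.003, -0.002, -1.0]]
force: [0.3, -0.1, -0.2]
opening: 0.0007
grip_force: 0.0
clock: 6.2
tool_pos: [0.6157, 0.1327, 0.2042]
tcp_rot: [[-0.911, 0.413, -0.002], [0.413, 0.911, -0.0], [0.002, -0.001, -1.0]]
force: [-0.5, 0.3, 0.5]
opening: 0.0005
grip_force: 0.0
```

View pics/end.png

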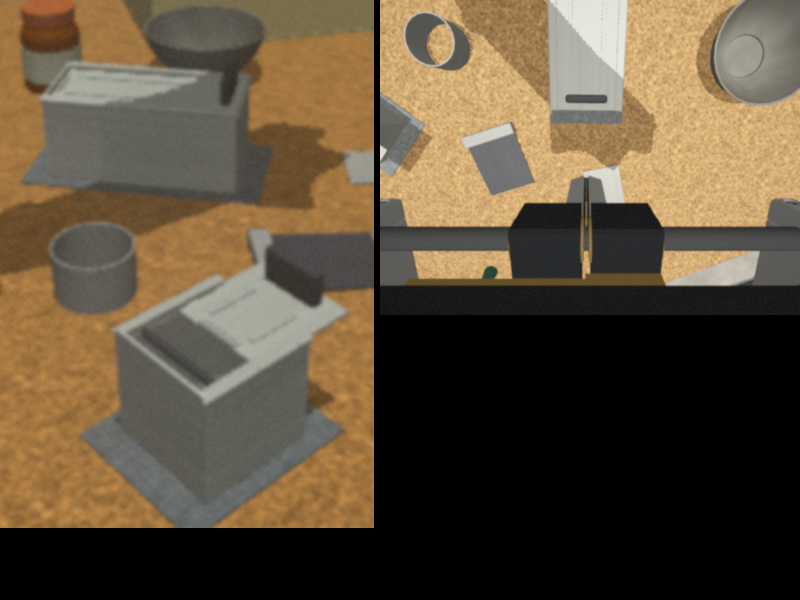

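The side crop shows the long tin's lid fully shut, with its tab at about (230,85) just inside the tin's end. The cube tin's lid is still half open, and the arm is clear of both.

```bash
python3 -c "
from station import job; print(job.job_done())"
```

```text
the job is handed in; nothing more can be done
None
```

The long tin's lid is over the ridge and against its stop, the cube tin's lid is still half open and was not touched, and the job was handed in at about 6 s (no verdict came back).

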